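# Hitch the whistle-head carrier on the finishing stand

### The job

Clear the walnut burnisher off the sloping face of the aluminium stand and lay it in the wooden tray. Then take the hook that carries a black whistle head and push its mouth down the slope onto the headed pin, under the pin's head, until the sprung latch flips shut behind the pin, and leave it lying flat on the sloping face with the whistle head uphill. Leave the brass tube, the ring gauge and the spare whistle head where they are.

Things in the scene. Friction and masses are not known exactly. Their poses are not given: they have to be found in the camera images.
- stand: Fixed cast aluminium stand; origin on the bench, z up, x level, towards the high end of its sloping face. Base plate 14 mm thick, x = -165 to +125, y = +-75 mm. A brass bayonet socket (38 mm wide, top 48 mm above the bench) stands at x = -132 mm, below the low end of the slope.
- slope: The stand's fixed face, 24 deg from level, with a steel pin square to it. Origin: foot of the pin on the face, 50 mm above the bench. x straight uphill along the face, y level, z out of the face. Face x = -52 to +185, y = +-65 mm. Pin 14 mm thick, 22 mm tall, then a disc head 32 mm wide, 6 mm thick (top z = 28). The hook enters from uphill, moving along -x, in the 22 mm between face and disc.
- carrier: Loose hook with a whistle head as handle, 0.18-0.35 kg, lying flat (underside all one plane). Origin on the underside where the pin's axis is when fully home; x along the shank to the head, z up. Steel plate 13 mm thick, y = -19 to 24 mm. Mouth opens to -x, jaw tips at x = -48; throat y = +-9, back wall x = +8 mm. Head 26 mm wide, flat sides, 28 mm tall at x = 42-110, then a 16 mm tall beak to x = 140.
- head_grip (a point): Middle of the whistle head's tall part, on the carrier at x = 70, y = 0, z = 14 mm. The carrier's centre of mass lies at about x = 38 mm.
- latch (a joint): The hook's sprung brass latch, 20 mm long, hinged on the +y jaw at x = -32, y = 12 mm of the carrier, closing across the mouth. 0 = shut; it folds only inwards (to the throat), to 1.6 rad; its spring shuts it. Pushing past the pin takes about 3 to 8 N; it flips shut when the pin is within about 4 mm of home.
- burnisher: Loose walnut burnisher, 155 mm long, 0.08-0.17 kg, lying flat across the sloping face uphill of the pin. Origin on its flat underside; x along it to the steel tip (x = 80 mm), z out of its upper side. Handle 24 mm wide, 22 mm tall, x = -75 to 30 mm, then ferrule and slim tip. Centre of mass near x = -15 mm.
- tray: Fixed open wooden tray, 230 (x) x 140 (y) mm, 28 mm tall, walls and floor 5 mm thick; origin under its centre on the bench, z up.
- tube: Loose brass tube standing on end, 28 mm in diameter, 140 mm tall, near the hook's mouth; origin at the centre of its lower end. Leave alone.
- gauge: Loose steel ring gauge lying flat, 64 mm across, 20 mm tall, near the carrier; origin under its centre. Leave alone.
- spare_head: Loose black polymer whistle head without hook, 98 x 26 x 28 mm, lying near the carrier; origin under its middle, x towards its beak. Leave alone.

How it is judged:
On the way, in this order (a step that is already met when the one before it is completed fails the run):
1. the burnisher lies in the tray, let go (x of burnisher in the frame of tray between -0.1 and 0.1 m and y of burnisher in the frame of tray between -0.06 and 0.06 m and z of burnisher in the frame of tray below 0.035 m and angle between burnisher's own x axis and vertical above 1.4 rad and contact force between burnisher and the fingers below 0.2 N), for 0.2 s.
2. the pin is in the hook's mouth and pushes the latch inwards (value of joint latch above 0.4 rad and x of slope in the frame of carrier between -0.05 and -0.002 m and y of slope in the frame of carrier between -0.012 and 0.012 m).
At the end, for the whole second after the job is handed in: Burnisher at rest and level in the tray. Carrier at rest on the slope: pin within 12 mm of fully home in the throat, latch shut (under 0.15 rad), plate flat on the face within 0.12 rad, the head's grip point at least 50 mm uphill of the pin (all of step 1 and value of joint latch below 0.15 rad and x of slope in the frame of carrier between -0.012 and 0.004 m and y of slope in the frame of carrier between -0.006 and 0.006 m and z of slope in the frame of carrier between -0.011 and 0.004 m and angle between the z axis of carrier and the z axis of slope, either way round below 0.12 rad and x of head_grip in the frame of slope above 0.05 m and linear speed of each of carrier, burnisher below 0.02 m/s); the robot touches nothing.
It fails at once if the brass tube is pushed more than 25 mm or tipped (distance of tube from where it was at the start of the episode above 0.025 m or angle between tube's own z axis and vertical above 0.4 rad).
It fails at once if the ring gauge is pushed more than 25 mm or tipped (distance of gauge from where it was at the start of the episode above 0.025 m or angle between gauge's own z axis and vertical above 0.4 rad).
It fails at once if the spare head is pushed more than 25 mm or tipped (distance of spare_head from where it was at the start of the episode above 0.025 m or angle between spare_head's own z axis and vertical above 0.4 rad).
It also fails if it takes over 64 s, if anything falls off the work surface, if the arm or the gripper's body presses on something with over 40 N, if the wrist force passes 120 N, or if a joint passes its speed limit or range.

### The arm

A 6-joint arm with a two-finger parallel gripper is mounted at the origin on the work surface. World frame = base frame: x ahead of the robot, y to its left, z up, the work surface at z = 0. Lengths are in m, angles in rad, forces in N, time in s.
With the tool pointing down it reaches from about 0.35 to 0.775 m from the base axis. Payload 5.5 kg.
Tool frame: the origin (TCP) lies at the very end of the fingers, on their centre line; the grasp point (between the pads) lies 19 mm behind it; z points along the fingers, y is the line along which they close (so a half turn about z gives the same grasp; the last joint's range is limited). The gripper opens to 85 mm and grips with 20 to 120 N. Pads are 22 mm wide; open, the fingers measure 114 mm over their backs; the gripper's body (76 mm by 85 mm) begins 54 mm behind the grasp point. The pads swing forward as they close: fully open they stand 13 mm farther back than shut.
Start: joints at [-1.32, 0.313, 0.046, 1.304, 0, 1.431], TCP at [0.219, -0.532, 0.231] pointing down, gripper open.
Joint ranges: [-2.76, 2.76], [-0.86, 1.69], [-1.03, 1.26], [-2.2, 2.34], [-1.47, 1.5], [-3.14, 3.14]. Speed limits (rad/s): [2.57, 2.57, 3.14, 3.14, 3.14, 3.14].

### API

Orientations are given as a unit quaternion [w, x, y, z].
In Python, from workcell import env, read_camera, get_calibration gives the robot as it stands.
- The arm moves only by the tool jog_arm, never from a script. Its argument "motion" is one flat list of numbers, 7 for each row, row after row: the shift along the tool's x, y, z as a fraction of full scale, then the turn, a rotation vector about the tool's x, y, z as a fraction of full scale, then the opening, from 0 (shut) to 1 (fully open). In form: [x, y, z, wx, wy, wz, grip, x, y, z, wx, wy, wz, grip, ...]. A call has 1 to 12 rows; each row is the pose to reach, as a shift and turn from the pose commanded when the call began, along the tool's axes at that moment; what a row does not reach only later rows make up. Full scale, the value 1, is 0.2 m for a shift and 90 degrees for a turn. A row lasts 1/8 s, in which the tool goes at most 62.5 mm and 10.7 degrees, less where a joint would pass 70% of its speed; a pose out of reach is approached as far as the arm can. A call with a number of a shift or a turn outside -1 to 1 is refused whole. A call with a gripper value outside its range is refused whole. The fingers move at their own pace and stop on an object; "newtons" is the grip in N (left out, the last holds). Time passes only in rows, so rows that repeat a pose let the fingers close. It gives the time, the measured TCP pose, the force, the opening and the grip force at its end, in the units of the state.
- env.get_state(): the state, without advancing time (a new reading comes with each control period).
- read_camera(name): name is "scene" or "top" or "wrist"; returns the picture (480x640x3 uint8, red, green, blue); there is no depth.
- get_calibration(name): a dict with "fx", "fy", "cx", "cy" (pixels), "world_from_camera" (4x4, takes a point from camera to world coordinates). Camera axes: x right, y down, z forward; pixel columns grow to the right and rows downward; lengths in m; the calibration is good to about 2 mm. The wrist camera is an equidistant fisheye: a pixel r from the principal point sees the ray r / f radians off the axis. A picture is of the moment at which its call begins: read the wrist's pose just before it. get_calibration takes no time and is no camera call; for the wrist camera it gives the pose at the moment of the call.
- env.hand_in(): hands the job in; it is judged then, once.
The state is a dict: "clock": time; "joint_pos": joint angles; "qvel": joint speeds; "tau": joint torques, N m; "tcp_pos": TCP position; "orientation": TCP orientation; "wrist_force": force on the tool from outside, world axes, zero at the start; "ft_torque": the same for the moment, N m; "finger_gap": finger opening in m; "grip_force": force on a finger pad.
Only numpy, scipy, OpenCV 4.12 (cv2) and the standard library are available. Lean on these libraries where they do the work, as an engineer would, in place of code of your own. Each camera call takes 0.05 s, during which the arm holds its last target. There are 200 camera calls.

## Working session

There is one attempt and no reset: what is moved stays moved. The work goes in short steps, Python scripts to look and compute and a tool call to move; the robot and the scene stay as the last step left them, time stands still between calls to the robot, and variables do not carry over. Pictures are saved under pics/ and viewed, at most 13 in all, crops included, and the job is handed in when it is done.

Besides the shell and the picture viewer there is one more tool, called after "Emit:" by a JSON object that holds its "api" and its "payload", one argument or row to a line. jog_arm: Moves the arm, as the interface text tells. Shift numbers are shares of 0.2 m and turn numbers shares of 90 degrees, none past 1 either way. Its arguments: {"type":"object","properties":{"motion":{"type":"array","items":{"type":"number"}},"newtons":{"type":"number"}},"required":["motion"]}

```bash
mkdir -p pics; ls; python3 - <<'E'
from workcell import env, read_camera, get_calibration
import cv2
print(env.get_state())
for n in ["scene","top"]:
    im=read_camera(n); cv2.imwrite(f"pics/{n}0.png",im[:,:,::-1]); c=get_calibration(n); print(n,c)
E
```

```text
pics
{'clock': 0.0, 'joint_pos': array([-1.31958688e+00,  3.14021712e-01,  4.49721025e-02,  1.30356559e+00,
        1.19450038e-06,  1.43121757e+00]), 'qvel': array([ 4.26809132e-04, -7.65608756e-04,  1.12024032e-03, -9.48154781e-05,
       -1.14242336e-03, -1.18563152e-04]), 'tau': array([-9.53018025e-04, -4.80625784e+01,  2.98532850e+01,  1.92800938e-02,
       -1.55814942e-04, -3.33930046e-06]), 'tcp_pos': array([ 0.21890482, -0.53116064,  0.23039391]), 'orientation': array([-9.08052829e-04,  9.80970824e-01,  1.94153071e-01, -5.01377977e-05]), 'wrist_force': array([-0.15585423,  0.40477152, -0.14980711]), 'ft_torque': array([-0.02169864, -0.04917363, -0.03588185]), 'grip_force': 0.0, 'finger_gap': 0.08555649070568379}
scene {'fx': 495.82094872382874, 'fy': 495.82094872382874, 'cx': 319.8647472652319, 'cy': 243.49675006109933, 'world_from_camera': array([[ 0.41801731,  0.70420346, -0.57389809,  1.07293076],
       [ 0.9082547 , -0.31124615,  0.27964124, -0.25823447],
       [ 0.01830076, -0.63814052, -0.76970238,  0.89074807],
       [ 0.        ,  0.        ,  0.        ,  1.        ]])}
top {'fx': 621.5936479753501, 'fy': 621.5936479753501, 'cx': 323.3696737905389, 'cy': 237.99684665473404, 'world_from_camera': array([[ 0.01360266, -0.99668481,  0.0802145 ,  0.38015877],
       [-0.99969687, -0.0152024 , -0.01936626,  0.01920645],
       [ 0.02052151, -0.07992675, -0.99658947,  1.43690013],
       [ 0.        ,  0.        ,  0.        ,  1.        ]])}
```

View pics/top0.png

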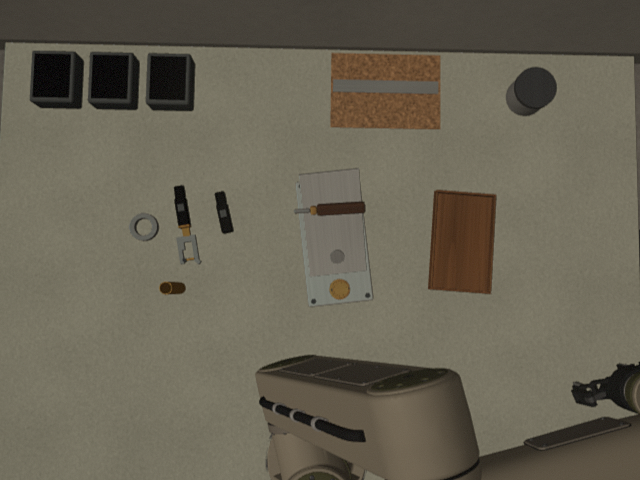

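View pics/scene0.png

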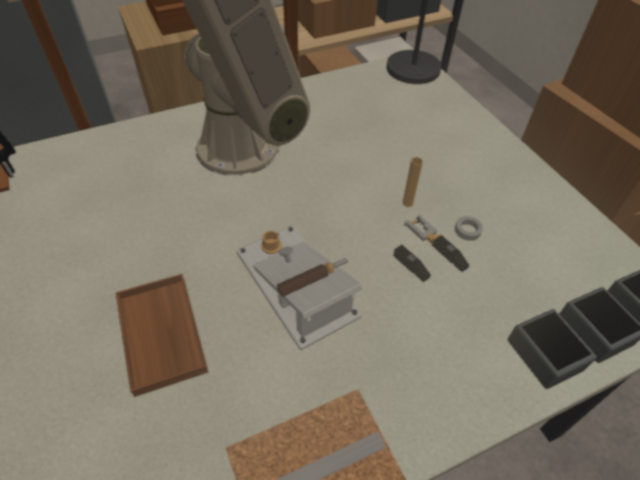

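Top view: hook at about (185,225), burnisher (335,209), pin disc (337,256), tray (463,242), tube (172,288), gauge (144,227), spare head (224,212). I'll enlarge the parts that matter.

```bash
python3 - <<'E'
import cv2,numpy as np
im=cv2.imread("pics/top0.png")
a=im[165:310,150:240]; b=im[165:310,290:390]
o=np.hstack([cv2.resize(x,None,fx=4,fy=4,interpolation=cv2.INTER_CUBIC) for x in (a,b)])
cv2.imwrite("pics/crop0.png",cv2.convertScaleAbs(o,alpha=1.6))
E
```

```text
(no output)
```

View pics/crop0.png

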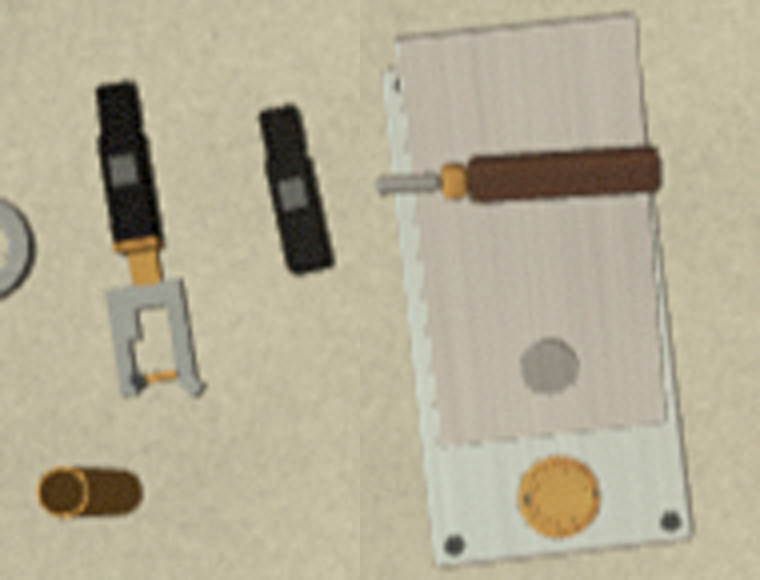

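Crop: hook's beak tip centre is at crop (116,84), its ferrule joint at (138,241), and the hinge on the left (+y) jaw at (137,381). Disc centre is (549,366). Burnisher butt end is (660,168), tip (378,185).

```bash
cat > h.py <<'E'
from workcell import env, read_camera, get_calibration
import cv2, numpy as np
from scipy.spatial.transform import Rotation as R
def ray(cal,px,fish=False):
    x=(px[0]-cal["cx"])/cal["fx"]; y=(px[1]-cal["cy"])/cal["fy"]
    if fish:
        r=np.hypot(x,y); d=np.array([x/r*np.sin(r),y/r*np.sin(r),np.cos(r)]) if r>1e-9 else np.array([0,0,1.])
    else: d=np.array([x,y,1.])
    T=cal["world_from_camera"]; return T[:3,3],T[:3,:3]@d
def at(cal,px,n,h,fish=False):   # hit plane n.p=h
    o,d=ray(cal,px,fish); return o+d*(h-np.dot(n,o))/np.dot(n,d)
def proj(cal,p,fish=True):
    T=cal["world_from_camera"]; q=T[:3,:3].T@(np.asarray(p)-T[:3,3])
    if fish:
        r=np.hypot(q[0],q[1]); a=np.arctan2(r,q[2]); u=q[:2]/r*a
    else: u=q[:2]/q[2]
    return np.array([cal["cx"]+cal["fx"]*u[0],cal["cy"]+cal["fy"]*u[1]])
def quat(s): w,x,y,z=s; return R.from_quat([x,y,z,w])
def move(pos,rot):   # motion numbers from present measured pose to target
    s=env.get_state(); r0=quat(s["orientation"])
    return np.round(r0.inv().apply(np.asarray(pos)-s["tcp_pos"])/0.2,3),np.round((r0.inv()*rot).as_rotvec()/(np.pi/2),3)
E
python3 - <<'E'
from h import *
np.set_printoptions(precision=4,suppress=True)
c=get_calibration("top"); Z=np.array([0,0,1.])
L=lambda x,y,z:at(c,(150+x/4,165+y/4),Z,z)
Rr=lambda x,y,z:at(c,(290+(x-360)/4,165+y/4),Z,z)
for n,p in dict(beak=L(116,84,.016),fer=L(138,241,.028),hinge=L(137,381,.013),jl=L(125,395,.013),jr=L(200,393,.013),
 shoulder=L(121,138,.028),
 f_tl=Rr(397,38,.1252),f_tr=Rr(634,13,.1252),f_bl=Rr(440,443,.0289),f_br=Rr(665,422,.0289),
 b_bl=Rr(437,566,.014),b_br=Rr(690,538,.014),disc=Rr(549,366,.0756),sock=Rr(559,497,.048)).items(): print(n,p)
a=np.arctan2(*(L(116,84,.016)-L(138,241,.028))[[1,0]]);print("carrier yaw",np.degrees(a))
for n,(x,y) in dict(butt=(660,168),bfer=(468,180),tip=(378,185)).items():
  print(n,[Rr(x,y,z)[:2] for z in (.1,.11,.12)])
for px in ((435,191),(495,195),(429,290),(491,293)): print("tray",at(c,px,Z,.028))
for n,p in dict(tube=(L(64,492,.14)),spare=L(292,192,.028),gauge=at(c,(144,227),Z,.02)).items(): print(n,p)
E
```

```text
beak [0.6093 0.325  0.016 ]
fer [0.5178 0.3072 0.028 ]
hinge [0.439  0.3083 0.013 ]
jl [0.4309 0.3148 0.013 ]
jr [0.4327 0.2723 0.013 ]
shoulder [0.5764 0.3186 0.028 ]
f_tl [0.6208 0.047  0.1252]
f_tr [ 0.6365 -0.0794  0.1252]
f_bl [0.4074 0.0209 0.0289]
f_br [ 0.4211 -0.1064  0.0289]
b_bl [0.3378 0.0216 0.014 ]
b_br [ 0.3556 -0.1225  0.014 ]
disc [ 0.4495 -0.0382  0.0756]
sock [ 0.3779 -0.0459  0.048 ]
carrier yaw 11.047382118998373
butt [array([ 0.5566, -0.0962]), array([ 0.5553, -0.0953]), array([ 0.554 , -0.0945])]
bfer [array([0.5484, 0.0078]), array([0.5471, 0.0079]), array([0.5459, 0.008 ])]
tip [array([0.5449, 0.0565]), array([0.5436, 0.0562]), array([0.5424, 0.0559])]
tray [ 0.6057 -0.2631  0.028 ]
tray [ 0.5988 -0.4016  0.028 ]
tray [ 0.379  -0.2493  0.028 ]
tray [ 0.3741 -0.3906  0.028 ]
tube [0.3758 0.3183 0.14  ]
spare [0.5471 0.2209 0.028 ]
gauge [0.5131 0.4005 0.02  ]
```

```bash
cat >> h.py <<'E'
np.set_printoptions(precision=4,suppress=True)
P=np.array([.461,-.037,.05]); YAW=np.radians(7.1)
S=R.from_euler("z",YAW)*R.from_euler("y",-np.radians(24))   # slope frame
DOWN=R.from_euler("x",np.pi)
def sl(p): return P+S.apply(p)
def toS(p): return S.inv().apply(np.asarray(p)-P)
E
python3 - <<'E'
from h import *
c=get_calibration("top"); n=S.apply([0,0,1])
B={k:toS(at(c,(290+(x-360)/4,165+y/4),n,n@P+z)) for k,(x,y,z) in dict(butt=(660,168,.015),fer=(468,180,.018)).items()}
print(B, toS([.4495,-.0382,.0756]))
d=B["fer"]-B["butt"]; yaw=np.arctan2(d[1],d[0]); g=B["butt"]+d*60/105; print(np.degrees(yaw),g)
rot=S*R.from_euler("z",yaw)*DOWN
for h in (.003,.09): 
    t=sl([g[0],g[1],h]); print(h,t,move(t,rot))
E
```

```text
{'butt': array([ 0.1018, -0.07  ,  0.015 ]), 'fer': array([0.1076, 0.034 , 0.018 ])} [-0.0001  0.0002  0.0281]
86.83237644552545 [ 0.1051 -0.0106  0.0167]
0.003 [ 0.5564 -0.0358  0.0955] (array([ 2.504, -1.646,  0.678]), array([-0.222,  0.178, -0.783]))
0.09 [ 0.5213 -0.0402  0.175 ] (array([ 2.333, -1.693,  0.281]), array([-0.222,  0.178, -0.783]))
```

Emit:
{"api": "jog_arm", "payload": {
  "motion": [0.9,-0.7,0,0,0,0,1,1,-0.8,0,0,0,0,1,1,-0.8,0,0,0,0,1,1,-0.8,0,0,0,0,1,1,-0.8,0,0,0,0,0.8,1,-0.8,0,0,0,0,0.8]
}}

```text
clock: 0.85
tcp_pos: [0.3432, -0.3073, 0.2313]
orientation: [0.0, 0.981, 0.195, -0.0]
wrist_force: [-1.1, 0.1, 0.3]
finger_gap: 0.0681
grip_force: 0.0
```

Emit:
{"api": "jog_arm", "payload": {
  "motion": [1,-0.8,0,0,0,0,0.8,1,-0.8,0,-0.1,0.08,-0.3,0.8,1,-0.8,0,-0.22,0.178,-0.78,0.8,1,-0.8,0,-0.22,0.178,-0.78,0.8,1,-0.8,0,-0.22,0.178,-0.78,0.8,1,-0.8,0,-0.22,0.178,-0.78,0.8,1,-0.8,0,-0.22,0.178,-0.78,0.8,1,-0.8,0,-0.22,0.178,-0.78,0.8,1,-0.8,0,-0.22,0.178,-0.78,0.8,1,-0.8,0,-0.22,0.178,-0.78,0.8]
}}

```text
clock: 2.1
tcp_pos: [0.4672, -0.0847, 0.2314]
orientation: [0.133, 0.671, 0.712, 0.158]
wrist_force: [-0.1, -0.2, -0.5]
finger_gap: 0.0681
grip_force: 0.0
```

```bash
python3 - <<'E'
from h import *
s=env.get_state(); print(s["clock"],s["joint_pos"],s["finger_gap"])
rot=S*R.from_euler("z",np.radians(86.8))*DOWN
for h in (.003,.09): print(move(sl([.1051,-.0106,h]),rot))
cal=get_calibration("wrist"); print(cal["fx"],cal["cx"],cal["cy"])
im=read_camera("wrist"); cv2.imwrite("pics/w1.png",im[:,:,::-1])
for q in ([.105,-.0106,.022],[.1018,-.07,.022],[0,0,.028]): print(proj(cal,sl(q)))
E
```

```text
2.1 [-0.502  -0.1856 -0.5764  0.8349  0.2372  1.051 ] 0.06810966715511792
(array([0.199, 0.145, 0.812]), array([-0.002,  0.002, -0.005]))
(array([0.198, 0.144, 0.377]), array([-0.002,  0.002, -0.005]))
371.64829954431775 321.6451822808781 237.53186203039476
[359.2068 172.6949]
[358.1768 245.5985]
[222.907  170.1014]
```

View pics/w1.png

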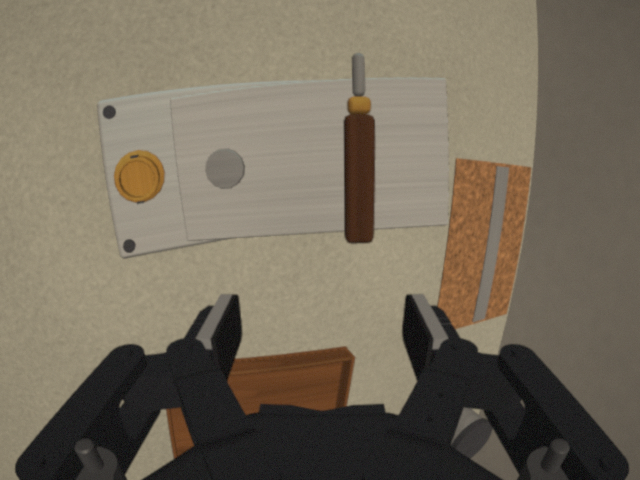

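Wrist view: disc at (225,168) (predicted 223,170) and burnisher handle along column 360 (predicted 359), so the estimates hold. Next I descend and grip.

Emit:
{"api": "jog_arm", "payload": {
  "motion": [0.2,0.145,0.4,0,0,0,0.8,0.2,0.145,0.4,0,0,0,0.8,0.2,0.145,0.65,0,0,0,0.8,0.2,0.145,0.75,0,0,0,0.8,0.2,0.145,0.805,0,0,0,0.8,0.2,0.145,0.805,0,0,0,0.8,0.2,0.145,0.805,0,0,0,0,0.2,0.145,0.805,0,0,0,0,0.2,0.145,0.805,0,0,0,0,0.2,0.145,0.805,0,0,0,0],
  "newtons": 50
}}

```text
clock: 3.4
tcp_pos: [0.5558, -0.0344, 0.098]
orientation: [0.133, 0.669, 0.713, 0.159]
wrist_force: [-3.4, -0.6, 5.6]
finger_gap: 0.0227
grip_force: 49.5
```

Emit:
{"api": "jog_arm", "payload": {
  "motion": [0,0,-0.1,0,0,0,0,0,0,-0.4,0,0,0,0,0,0,-0.5,0,0,0,0,0,0,-0.5,0,0,0,0,0,0,-0.5,0,0,0,0]
}}

```text
clock: 4.03
tcp_pos: [0.5147, -0.0388, 0.1871]
orientation: [0.132, 0.669, 0.714, 0.159]
wrist_force: [-1.0, 0.4, -2.3]
finger_gap: 0.0225
grip_force: 49.6
```

```bash
python3 - <<'E'
from h import *
s=env.get_state(); print(s["clock"],s["tcp_pos"],s["finger_gap"],s["grip_force"],s["wrist_force"])
rot=R.from_euler("z",np.radians(177))*DOWN
# burnisher origin is 15 mm ahead of TCP along tool x
ty=np.radians(177); t=np.array([.4894,-.3261,0])-.015*np.array([np.cos(ty),np.sin(ty),0])
for z in (.16,.01): print(t,move(t+[0,0,z],rot))
E
```

```text
4.025 [ 0.5147 -0.0388  0.1871] 0.022476855960965842 49.63075518608093 [-1.0265  0.3505 -2.3469]
[ 0.5044 -0.3269  0.    ] (array([-1.436, -0.179,  0.032]), array([ 0.227,  0.179, -0.912]))
[ 0.5044 -0.3269  0.    ] (array([-1.454, -0.481,  0.718]), array([ 0.227,  0.179, -0.912]))
```

Emit:
{"api": "jog_arm", "payload": {
  "motion": [-0.3,0,0,0,0,0,0,-0.6,-0.1,0,0.05,0.04,-0.2,0,-1,-0.15,0,0.1,0.08,-0.4,0,-1,-0.15,0,0.227,0.179,-0.912,0,-1,-0.15,0,0.227,0.179,-0.912,0,-1,-0.15,0,0.227,0.179,-0.912,0,-1,-0.15,0,0.227,0.179,-0.912,0,-1,-0.15,0,0.227,0.179,-0.912,0,-1,-0.15,0,0.227,0.179,-0.912,0,-1,-0.15,0,0.227,0.179,-0.912,0,-1,-0.15,0,0.227,0.179,-0.912,0]
}}

```text
clock: 5.4
tcp_pos: [0.5016, -0.2393, 0.1693]
orientation: [-0.001, 0.026, 1.0, 0.001]
wrist_force: [0.1, 0.4, -1.7]
finger_gap: 0.023
grip_force: 49.5
```

```bash
python3 - <<'E'
from h import *
s=env.get_state(); print(s["clock"],s["tcp_pos"],s["joint_pos"],s["finger_gap"])
rot=R.from_euler("z",np.radians(177))*DOWN
t=np.array([.5044,-.3269,0])
for z in (.16,.01): print(move(t+[0,0,z],rot))
cal=get_calibration("top"); im=read_camera("wrist"); im2=read_camera("scene"); cv2.imwrite("pics/w2.png",np.hstack([im[:,:,::-1],im2[:,:,::-1]])[:, :])
o=cv2.resize(cv2.imread("pics/w2.png"),(800,300)); cv2.imwrite("pics/w2.png",o)
E
```

```text
5.4 [ 0.5016 -0.2393  0.1693] [-0.5899  0.3028 -0.1221  1.1475  0.0005 -0.5386] 0.022999051860570704
(array([-0.037, -0.437,  0.046]), array([ 0.001, -0.001,  0.001]))
(array([-0.038, -0.438,  0.796]), array([ 0.001, -0.001,  0.001]))
```

View pics/w2.png

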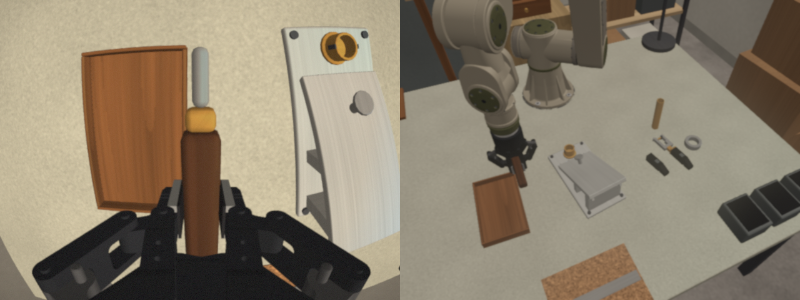

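The burnisher is held straight along the tool, with its tip at (200,75) in the left half, beside the tray. Next I lower it in and release.

Emit:
{"api": "jog_arm", "payload": {
  "motion": [-0.038,-0.437,0.05,0,0,0,0,-0.038,-0.437,0.2,0,0,0,0,-0.038,-0.437,0.5,0,0,0,0,-0.038,-0.437,0.7,0,0,0,0,-0.038,-0.437,0.77,0,0,0,0,-0.038,-0.437,0.788,0,0,0,0,-0.038,-0.437,0.788,0,0,0,0,-0.038,-0.437,0.788,0,0,0,0.5,-0.038,-0.437,0.788,0,0,0,0.5,-0.038,-0.437,0.788,0,0,0,0.5]
}}

```text
clock: 6.75
tcp_pos: [0.5054, -0.3281, 0.0147]
orientation: [0.001, 0.026, 1.0, -0.001]
wrist_force: [-0.0, 0.3, 0.2]
finger_gap: 0.0423
grip_force: 0.0
```

Emit:
{"api": "jog_arm", "payload": {
  "motion": [0,0,-0.1,0,0,0,0.5,0,0,-0.5,0,0,0,0.5,0,0,-1,0,0,0,0.5,0,0,-1,0,0,0,0.5,0,0,-1,0,0,0,0.5,0,0,-1,0,0,0,0.5]
}}

```text
clock: 7.5
tcp_pos: [0.5045, -0.3276, 0.2136]
orientation: [0.001, 0.026, 1.0, -0.0]
wrist_force: [-0.1, 0.4, -0.8]
finger_gap: 0.0428
grip_force: 0.0
```

```bash
python3 - <<'E'
from h import *
s=env.get_state(); print(s["clock"],s["tcp_pos"],s["joint_pos"],s["finger_gap"])
# carrier pose: origin from hinge (-32,12) and beak/ferrule axis
c=get_calibration("top"); Z=np.array([0,0,1.]); L=lambda x,y,z:at(c,(150+x/4,165+y/4),Z,z)[:2]
b,f,h=L(116,84,.016),L(138,241,.028),L(137,381,.013); yaw=np.arctan2(*(b-f)[::-1]); u=np.array([np.cos(yaw),np.sin(yaw)])
print(np.degrees(yaw), b-.14*u, h-R.from_euler("z",yaw).apply([-.032,.012,0])[:2], "grip",b-.07*u)
rot=R.from_euler("z",yaw+np.pi)*DOWN; g=np.r_[b-.07*u,.18]; print(move(g,rot))
im=read_camera("wrist"); cv2.imwrite("pics/w3.png",im[:,:,::-1])
E
```

```text
7.5 [ 0.5045 -0.3276  0.2136] [-0.7094  0.3691  0.0823  1.2826  0.0003 -0.6579] 0.042809458136583836
11.047382118998373 [0.4719 0.2982] [0.4727 0.3026] grip [0.5406 0.3116]
(array([-0.015,  3.201,  0.166]), array([-0.   ,  0.001, -0.156]))
```

View pics/w3.png

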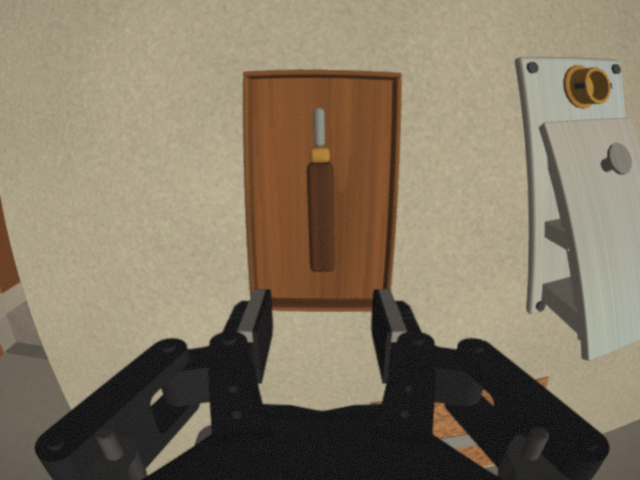

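Burnisher lies flat in the middle of the tray: tip (320,115), butt (322,268). Moving over to the hook.

Emit:
{"api": "jog_arm", "payload": {
  "motion": [0,1,0,0,0,0,0.7,0,1,0,0,0,0,0.7,0,1,0,0,0,0,0.7,0,1,0,0,0,0,0.7]
}}

```text
clock: 8.05
tcp_pos: [0.5134, -0.1241, 0.2118]
orientation: [-0.001, 0.024, 1.0, 0.001]
wrist_force: [-0.4, -0.8, -0.4]
finger_gap: 0.0599
grip_force: 0.0
```

Emit:
{"api": "jog_arm", "payload": {
  "motion": [0,1,0,0,0,0,0.7,0,1,0,0,0,0,0.7,0,1,0,0,0,0,0.7,0,1,0,0,0,0,0.7]
}}

```text
clock: 8.55
tcp_pos: [0.5245, 0.0744, 0.212]
orientation: [-0.001, 0.024, 1.0, -0.0]
wrist_force: [0.8, -0.6, 0.3]
finger_gap: 0.0594
grip_force: 0.0
```

Emit:
{"api": "jog_arm", "payload": {
  "motion": [0,1,0,0,0,0,0.7,0,1,0,0,0,0,0.7,0,1,0,0,0,-0.156,0.7,0,1,0,0,0,-0.156,0.7,0,1,0,0,0,-0.156,0.7,0,1,0,0,0,-0.156,0.7]
}}

```text
clock: 9.3
tcp_pos: [0.5357, 0.2698, 0.2127]
orientation: [-0.0, -0.095, 0.995, -0.001]
wrist_force: [-0.1, 0.1, -0.9]
finger_gap: 0.0603
grip_force: 0.0
```

```bash
python3 - <<'E'
from h import *
s=env.get_state(); print(s["clock"],s["tcp_pos"],s["joint_pos"],s["finger_gap"])
cal=get_calibration("wrist"); im=read_camera("wrist"); cv2.imwrite("pics/w4.png",im[:,:,::-1])
np.save("cal4.npy",cal,allow_pickle=True)
rot=R.from_euler("z",np.radians(191))*DOWN
print(move([.5406,.3116,.18],rot))
yaw=np.radians(11)
for q in ([.14,0,.016],[.07,0,.028],[.042,0,.028],[-.032,.012,.013],[-.048,-.019,.013]):
  print(q,proj(cal,np.array([.4719,.2995,0])+R.from_euler("z",yaw).apply(q)))
E
```

```text
9.3 [0.5357 0.2698 0.2127] [ 0.3336  0.368   0.0784  1.2818 -0.0016  0.1428] 0.06029646481065576
(array([-0.063,  0.201,  0.165]), array([-0.001,  0.   , -0.001]))
[0.14, 0, 0.016] [362.8165 288.5803]
[0.07, 0, 0.028] [366.7705 224.5213]
[0.042, 0, 0.028] [367.6344 194.4496]
[-0.032, 0.012, 0.013] [379.9839 112.6449]
[-0.048, -0.019, 0.013] [346.1679  94.6058]
```

View pics/w4.png

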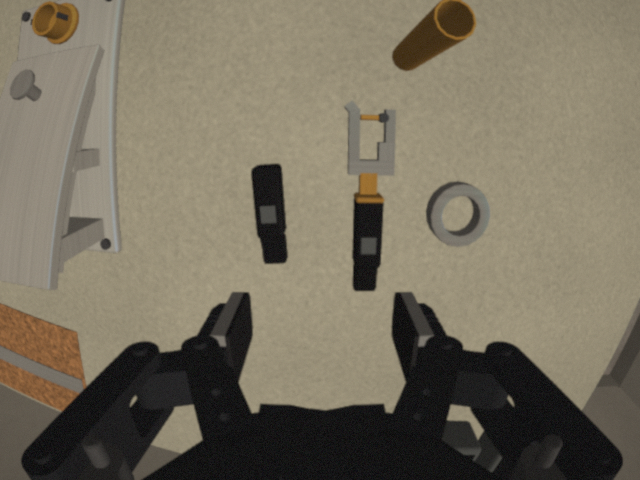

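Wrist view: beak tip (364.5,290), head/ferrule joint (369,197), hinge (383,118), -y jaw tip (348,104). Fitting the hook's pose from these.

```bash
python3 - <<'E'
from h import *
from scipy.optimize import least_squares
cal=np.load("cal4.npy",allow_pickle=True).item()
c=get_calibration("top")
obs=[([.14,0,.012],(364.5,290)),([.042,0,.028],(369,197)),([-.032,.012,.013],(383,118)),([.11,.013,.028],None),([.11,-.013,.028],None)]
obs=[o for o in obs if o[1]]
top=[([.14,0,.016],(116,84)),([.042,0,.028],(138,241)),([-.032,.012,.013],(137,381))]
W=lambda p,q:np.r_[p[:2],0]+R.from_euler("z",p[2]).apply(q)
fw=lambda p:np.concatenate([proj(cal,W(p,q))-o for q,o in obs])
ft=lambda p:np.concatenate([(proj(c,W(p,q),False)-(150+o[0]/4,165+o[1]/4))*2 for q,o in top])
for f in (fw,ft,lambda p:np.r_[fw(p),ft(p)]):
    r=least_squares(f,[.472,.3,.19]); print(r.x,np.degrees(r.x[2]),r.fun, W(r.x,[.07,0,0]))
p=r.x; rot=R.from_euler("z",p[2]+np.pi)*DOWN; g=W(p,[.07,0,0])
for z in (.1,.004): print(move(g+[0,0,z],rot))
E
```

```text
[0.4749 0.3025 0.1875] 10.743960565788312 [-0.5519  0.054   0.8977  1.3347 -0.3818 -1.3944] [0.5437 0.3155 0.    ]
[0.4735 0.3011 0.1702] 9.74904610537404 [ 0.2828 -1.8036 -0.9925  2.5354  0.7196 -0.7672] [0.5424 0.3129 0.    ]
[0.4743 0.3019 0.1793] 10.275039906230496 [-2.0503 -0.5936  0.0721  0.5165 -0.5537 -2.0913 -1.5335 -2.3611 -2.0448
  1.8446  0.2798 -1.4551] [0.5432 0.3144 0.    ]
(array([-0.078,  0.213,  0.565]), array([-0.001,  0.   ,  0.007]))
(array([-0.078,  0.214,  1.045]), array([-0.001,  0.   ,  0.007]))
```

Emit:
{"api": "jog_arm", "payload": {
  "motion": [-0.078,0.213,0.1,0,0,0.007,0.7,-0.078,0.213,0.4,0,0,0.007,0.7,-0.078,0.213,0.7,0,0,0.007,0.7,-0.078,0.213,0.9,0,0,0.007,0.7,-0.078,0.213,0.99,0,0,0.007,0.7,-0.078,0.213,0.99,0,0,0.007,0.7]
}}

```text
clock: 10.1
tcp_pos: [0.5427, 0.315, 0.0149]
orientation: [-0.0, -0.09, 0.996, -0.001]
wrist_force: [0.3, 0.0, 0.8]
finger_gap: 0.06
grip_force: 0.0
```

Emit:
{"api": "jog_arm", "payload": {
  "motion": [0,0,0.05,0,0,0,0.7,0,0,0.05,0,0,0,0,0,0,0.05,0,0,0,0,0,0,0.05,0,0,0,0,0,0,0.05,0,0,0,0,0,0,0.05,0,0,0,0,0,0,0.05,0,0,0,0],
  "newtons": 80
}}

```text
clock: 10.98
tcp_pos: [0.5438, 0.3165, 0.0068]
orientation: [0.002, -0.091, 0.996, -0.0]
wrist_force: [-1.2, -0.5, 6.1]
finger_gap: 0.024
grip_force: 81.4
```

Emit:
{"api": "jog_arm", "payload": {
  "motion": [0,0,-0.1,0,0,0,0,0,0,-0.4,0,0,0,0,0,0,-0.7,0,0,0,0,0,0,-1,0,0,0,0,0,0,-1,0,0,0,0,0,0,-1,0,0,0,0]
}}

```text
clock: 11.72
tcp_pos: [0.5423, 0.3162, 0.2047]
orientation: [0.0, -0.091, 0.996, -0.001]
wrist_force: [-0.1, 0.9, -3.3]
finger_gap: 0.0245
grip_force: 80.4
```

```bash
python3 - <<'E'
from h import *
s=env.get_state(); print(s["clock"],s["tcp_pos"],s["finger_gap"],s["wrist_force"],s["ft_torque"])
cal=get_calibration("wrist"); im=read_camera("wrist"); 
cv2.imwrite("pics/w5.png",cv2.convertScaleAbs(cv2.resize(im[80:330,220:440,::-1],None,fx=2.4,fy=2.4,interpolation=cv2.INTER_CUBIC),alpha=1.5))
np.save("cal5.npy",dict(cal=cal,s=s),allow_pickle=True)
rot=S*R.from_euler("z",np.pi)*DOWN
for t in (sl([.145,0,.12]),sl([.145,0,.01])): print(t,move(t,rot))
r=quat(s["orientation"])
for q in ([.07,0,.012],[-.048,-.019,.013],[-.032,.012,.013],[.042,0,.028]):
  # predicted: carrier in tool, origin 7 mm beyond tcp
  t=r.apply([-(q[0]-.07),q[1],.007-q[2]])+s["tcp_pos"]; print(q,(proj(cal,t)-(220,80))*2.4)
E
```

```text
11.725 [0.5423 0.3162 0.2047] 0.02446378154765947 [-0.0545  0.8897 -3.3473] [ 0.0205 -0.0753  0.0693]
[ 0.544  -0.0267  0.2186] (array([ 0.299, -1.687, -0.072]), array([ 0.007, -0.268,  0.037]))
[ 0.5884 -0.0211  0.1181] (array([ 0.075, -1.699,  0.43 ]), array([ 0.007, -0.268,  0.037]))
[0.07, 0, 0.012] [242.175  557.9424]
[-0.048, -0.019, 0.013] [ 116.4832 -154.9371]
[-0.032, 0.012, 0.013] [321.3051 -59.4326]
[0.042, 0, 0.028] [241.7069 442.1869]
```

View pics/w5.png

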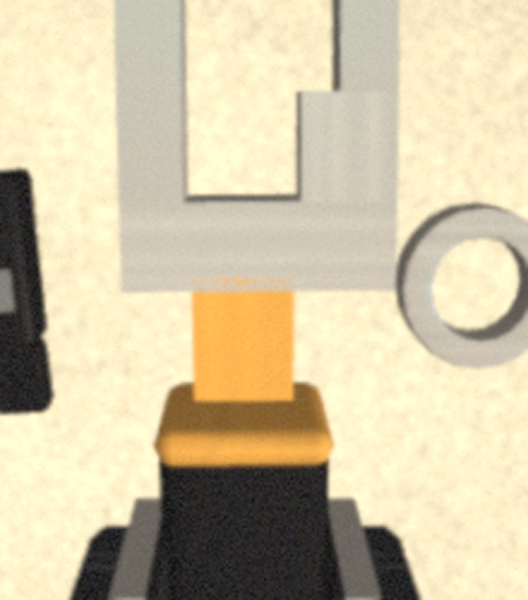

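The crop shows the throat's back wall at crop row 197 with corners at (187,197) and (299,197). Plate side edges at row 250 are at 121 and 396. Fitting the hook's pose in the tool.

```bash
python3 - <<'E'
from h import *
from scipy.optimize import least_squares
d=np.load("cal5.npy",allow_pickle=True).item(); cal,s=d["cal"],d["s"]; r=quat(s["orientation"])
# tool-frame: carrier origin (a,b,c), yaw e (tool x = -carrier x, y = y, z = -z)
def T(p,q): return s["tcp_pos"]+r.apply(np.array([p[0],p[1],p[2]])+R.from_euler("z",p[3]).apply([-q[0],q[1],-q[2]]))
O=[(8,-9,13,187,197),(8,9,13,299,197)]
E=[(-19,13,121,250),(24,13,396,250),(-19,13,116,20),(24,13,399,20),(-9,13,183,20)]
def f(p):
    v=[(proj(cal,T(p,np.array(o[:3])/1e3))-(220,80))*2.4-o[3:] for o in O]
    v+=[(proj(cal,T(p,np.array([x,e[0]/1e3,e[1]/1e3])))-(220,80))*2.4-e[2:] for e,x in zip(E,p[4:])]
    return np.concatenate(v)
x0=[.07,0,.007,0]+[-.005,-.005,-.03,-.03,-.03]
q=least_squares(f,x0,x_scale=.01); print(q.x,q.fun.reshape(-1,2))
for c in (.004,.007):
  q=least_squares(lambda p:f(np.r_[p[:2],c,p[2:]]),x0[:2]+x0[3:],x_scale=.01); print(c,q.x[:3],np.abs(q.fun).max())
E
```

```text
[ 0.0701  0.0001  0.0081 -0.0043  0.0161  0.0163 -0.0199 -0.0198 -0.0195] [[-2.5787  0.3204]
 [ 1.9895 -0.2685]
 [ 0.8356 -0.0273]
 [-0.5036 -0.0148]
 [ 0.9671 -0.0091]
 [-0.0576 -0.    ]
 [-0.6373  0.0046]]
0.004 [ 0.0705  0.0001 -0.0018] 5.02315661395096
0.007 [ 0.0702  0.0001 -0.0036] 3.1064732575923415
```

Emit:
{"api": "jog_arm", "payload": {
  "motion": [0,-0.3,-0.1,0,0,0,0,0.1,-0.6,-0.15,0,0,0,0,0.15,-1,-0.15,0,0,0,0,0.15,-1,-0.15,0,0,0,0,0.15,-1,-0.15,0,-0.1,0.02,0,0.15,-1,-0.15,0,-0.268,0.037,0,0.15,-1,-0.15,0,-0.268,0.037,0,0.15,-1,-0.15,0,-0.268,0.037,0]
}}

```text
clock: 12.78
tcp_pos: [0.546, 0.1145, 0.2326]
orientation: [0.206, -0.061, 0.976, 0.019]
wrist_force: [-0.1, 0.2, -2.0]
finger_gap: 0.0242
grip_force: 80.6
```

```bash
cat >> h.py <<'E'
TS=S*R.from_euler("z",np.pi)*DOWN
def rep():
    s=env.get_state(); print("t",s["clock"],"tcp in slope",toS(s["tcp_pos"]),"F slope",S.inv().apply(s["wrist_force"]),"gap",s["finger_gap"])
    print("rotvec err",(quat(s["orientation"]).inv()*TS).as_rotvec()/(np.pi/2)); return s
E
python3 - <<'E'
from h import *
rep()
for h in (.1,.01): print(move(sl([.145,0,h]),TS))
E
```

```text
t 12.775 tcp in slope [0.1684 0.1399 0.1249] F slope [-0.9067  0.1828 -1.7661] gap 0.024205149892861693
rotvec err [ 0.0077 -0.0015 -0.0014]
(array([ 0.115, -0.701,  0.117]), array([ 0.008, -0.002, -0.001]))
(array([ 0.114, -0.706,  0.567]), array([ 0.008, -0.002, -0.001]))
```

Emit:
{"api": "jog_arm", "payload": {
  "motion": [0.114,-0.4,0.1,0.008,0,0,0,0.114,-0.703,0.117,0.008,0,0,0,0.114,-0.703,0.117,0.008,0,0,0,0.114,-0.703,0.3,0.008,0,0,0,0.114,-0.703,0.41,0.008,0,0,0,0.114,-0.703,0.41,0.008,0,0,0,0.114,-0.703,0.41,0.008,0,0,0]
}}

```text
clock: 13.65
tcp_pos: [0.5804, -0.0226, 0.1501]
orientation: [0.209, -0.059, 0.976, 0.013]
wrist_force: [-0.6, -0.4, -3.3]
finger_gap: 0.0245
grip_force: 80.5
```

```bash
python3 - <<'E'
from h import *
s=rep()
cal=get_calibration("wrist"); im=read_camera("wrist"); 
a=cv2.resize(im[0:240,160:480,::-1],None,fx=2.5,fy=2.5,interpolation=cv2.INTER_CUBIC)
cv2.imwrite("pics/w6.png",a)
np.save("cal6.npy",dict(cal=cal,s=s),allow_pickle=True)
C=lambda p:(proj(cal,p)-(160,0))*2.5
print("disc",C(sl([0,0,.028])),C(sl([0,.016,.028])),"face low corners",C(sl([-.052,.065,0])),C(sl([-.052,-.065,0])))
r=quat(s["orientation"])
for q in ([8,-9,13],[8,9,13],[-32,12,13],[-48,-19,13],[-48,24,13]):
  q=np.array(q)/1e3; print(q,C(s["tcp_pos"]+r.apply([.0702-q[0],q[1]+.0001,.0072-q[2]])))
E
```

```text
t 13.65 tcp in slope [ 0.1506 -0.0005  0.0426] F slope [-1.934  -0.3133 -2.7031] gap 0.024513789301770957
rotvec err [-0.0006  0.0014 -0.0014]
disc [403.371  -99.3293] [496.8681 -97.5284] face low corners [ 702.9753 -220.149 ] [ 103.2602 -218.2301]
[ 0.008 -0.009  0.013] [341.8551 404.6268]
[0.008 0.009 0.013] [463.9926 404.5384]
[-0.032  0.012  0.013] [485.6669 136.8232]
[-0.048 -0.019  0.013] [272.8529  37.5686]
[-0.048  0.024  0.013] [566.1646  39.2092]
```

View pics/w6.png

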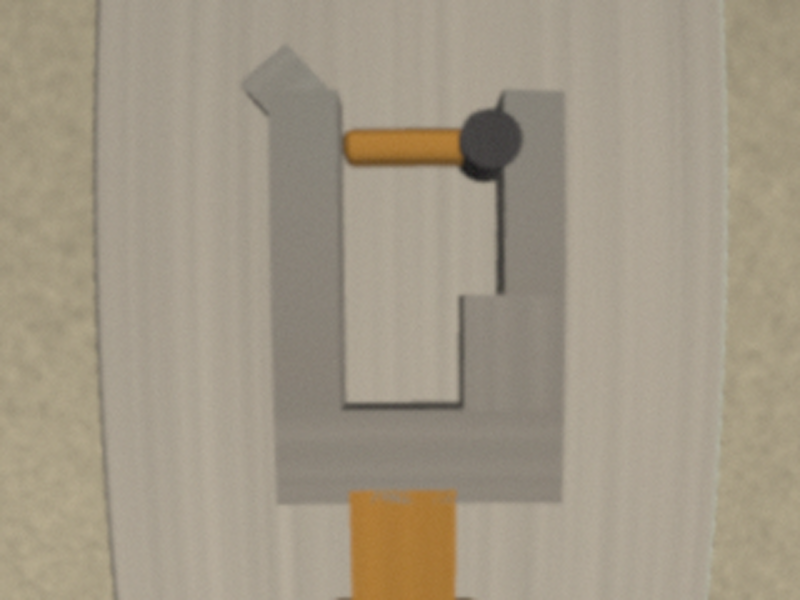

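Crop: throat corners at (344,404) and (461,404) match the predicted (342,404) and (464,404), so the hook sits in the grip as estimated. The pin is just out of view, so I'll check sideways alignment from the face edges at about columns 99 and 722.

```bash
python3 - <<'E'
from h import *
d=np.load("cal6.npy",allow_pickle=True).item(); cal=d["cal"]
C=lambda p:(proj(cal,p)-(160,0))*2.5
for x in (.03,.05,.07,.09):
  print(x,C(sl([x,.065,0])),C(sl([x,-.065,0])))
im=cv2.cvtColor(cv2.imread("pics/w6.png"),cv2.COLOR_BGR2LAB).astype(float)
for row in (50,100,200,300,400,500):
  b=im[row-8:row+9,:,2].mean(0); g=np.abs(np.convolve(b,np.r_[np.ones(8),-np.ones(8)],"same")); 
  print(row,40+g[40:180].argmax(),650+g[650:790].argmax())
# w1: disc and face edges in wrist picture at measured pose then
E
```

```text
0.03 [724.296  110.6989] [ 84.0842 112.5237]
0.05 [725.0725 204.198 ] [ 83.8606 205.9584]
0.07 [723.6523 300.0122] [ 85.8246 301.6938]
0.09 [720.0325 396.2052] [ 89.9678 397.7969]
50 95 726
100 93 728
200 93 728
300 95 727
400 99 723
500 105 717
```

The face centre sits about 1.6 mm to +y of the throat centre, so I'm correcting that while descending.

Emit:
{"api": "jog_arm", "payload": {
  "motion": [0,0.008,0.05,0,0,0,0,0,0.008,0.1,0,0,0,0,0,0.008,0.14,0,0,0,0,0,0.008,0.16,0,0,0,0,0,0.008,0.16,0,0,0,0,0,0.008,0.16,0,0,0,0]
}}

```text
clock: 14.45
tcp_pos: [0.5926, -0.0196, 0.1209]
orientation: [0.209, -0.059, 0.976, 0.013]
wrist_force: [-1.0, -0.6, -2.8]
finger_gap: 0.0241
grip_force: 80.6
```

```bash
python3 -c "
from h import *
rep()"
```

```text
t 14.45 tcp in slope [0.1501 0.001  0.0107] F slope [-2.0759 -0.433  -2.1733] gap 0.024053274065587143
rotvec err [-0.001   0.0021 -0.0016]
```

Emit:
{"api": "jog_arm", "payload": {
  "motion": [0.05,0,0,0,0,0,0,0.1,0,0,0,0,0,0,0.14,0,0,0,0,0,0,0.18,0,0,0,0,0,0,0.2,0,0,0,0,0,0,0.2,0,0,0,0,0,0]
}}

```text
clock: 15.2
tcp_pos: [0.5575, -0.0239, 0.1053]
orientation: [0.21, -0.059, 0.976, 0.013]
wrist_force: [3.0, 1.3, -2.0]
finger_gap: 0.0247
grip_force: 80.6
```

```bash
python3 - <<'E'
from h import *
s=rep()
cal=get_calibration("wrist"); im=read_camera("wrist"); a=im[0:200,200:440,::-1]; b=read_camera("scene")[220:320,230:370,::-1]
a=cv2.resize(a,(480,400),interpolation=cv2.INTER_CUBIC); b=cv2.resize(b,(560,400)[0:2] if 0 else (320,400),interpolation=cv2.INTER_CUBIC)
cv2.imwrite("pics/w7.png",np.hstack([a,b]))
C=lambda p:(proj(cal,p)-(200,0))*2
print("disc",C(sl([0,0.0013,.028])))
E
```

```text
t 15.2 tcp in slope [0.1114 0.001  0.011 ] F slope [ 2.0423  0.9515 -3.0597] gap 0.024706277111405096
rotvec err [-0.0008  0.0038 -0.0015]
disc [241.1799  44.3418]
```

View pics/w7.png

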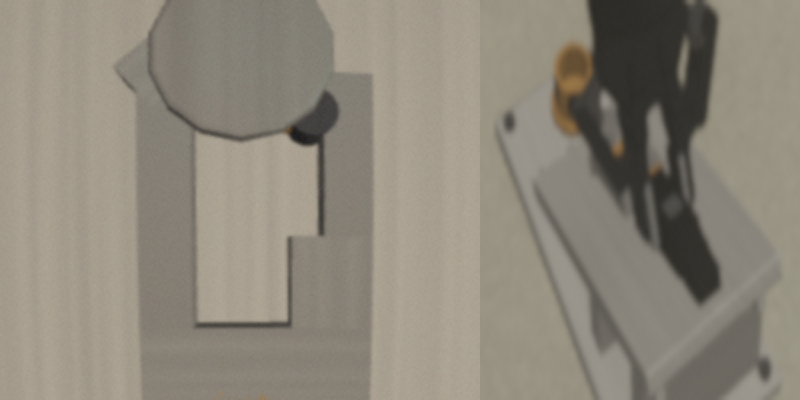

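The plate is under the disc, with disc centre at column 241 and throat centre at column 243 — aligned. Pushing home.

Emit:
{"api": "jog_arm", "payload": {
  "motion": [0.03,0,0,0,0,0,0,0.06,0,0,0,0,0,0,0.09,0,0,0,0,0,0,0.12,0,0,0,0,0,0,0.15,0,0,0,0,0,0,0.17,0,0,0,0,0,0,0.185,0,0,0,0,0,0,0.195,0,0,0,0,0,0,0.203,0,0,0,0,0,0,0.203,0,0,0,0,0,0]
}}

```text
clock: 16.55
tcp_pos: [0.5195, -0.0286, 0.0877]
orientation: [0.209, -0.059, 0.976, 0.012]
wrist_force: [0.1, 0.5, -2.3]
finger_gap: 0.0247
grip_force: 80.5
```

```bash
python3 - <<'E'
from h import *
s=rep()
cal=get_calibration("wrist"); im=read_camera("wrist"); a=im[60:260,200:440,::-1]
cv2.imwrite("pics/w8.png",cv2.convertScaleAbs(cv2.resize(a,(720,600),interpolation=cv2.INTER_CUBIC),alpha=1.4))
C=lambda p:(proj(cal,p)-(200,60))*3
print("disc",C(sl([0,0.0013,.028])))
E
```

```text
t 16.55 tcp in slope [0.0693 0.0011 0.0104] F slope [-0.7617  0.4706 -2.1985] gap 0.024657992983804108
rotvec err [-0.001   0.002  -0.0017]
disc [361.9601 252.5624]
```

View pics/w8.png

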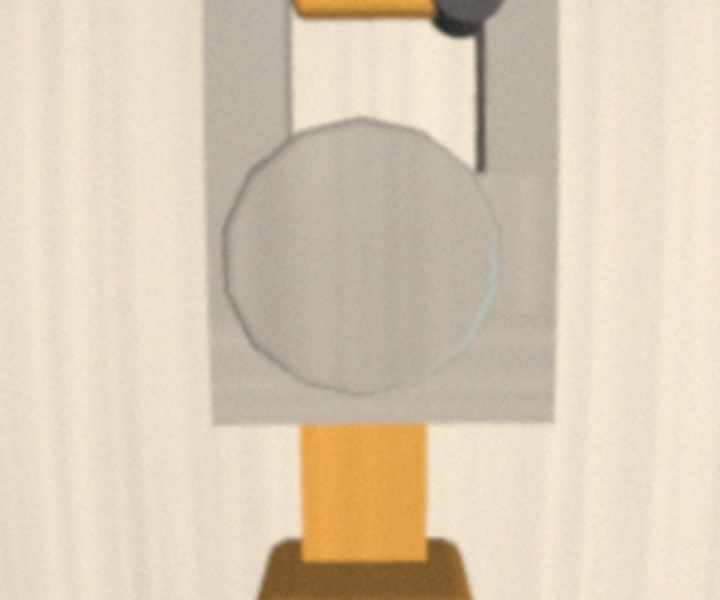

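The brass latch lies straight across the mouth at the top (row 8), shut behind the pin, with no residual push force. Next I lower the hook onto the face and release.

Emit:
{"api": "jog_arm", "payload": {
  "motion": [0,0,0.008,0,0,0,0,0,0,0.014,0,0,0,0,0,0,0.016,0,0,0,0,0,0,0.016,0,0,0,0]
}}

```text
clock: 17.1
tcp_pos: [0.5208, -0.0283, 0.0847]
orientation: [0.209, -0.059, 0.976, 0.013]
wrist_force: [0.2, 0.0, -1.8]
finger_gap: 0.0244
grip_force: 80.5
```

```bash
python3 -c "
from h import *
rep()"
```

```text
t 17.1 tcp in slope [0.0693 0.0013 0.0071] F slope [-0.5831  0.0195 -1.6964] gap 0.02441163334553218
rotvec err [-0.0009  0.0019 -0.0017]
```

Emit:
{"api": "jog_arm", "payload": {
  "motion": [0,0,0.007,0,0,0,0,0,0,0.007,0,0,0,0,0,0,0.007,0,0,0,0.25,0,0,0.007,0,0,0,0.25,0,0,0.007,0,0,0,0.5,0,0,0.007,0,0,0,0.6,0,0,0.007,0,0,0,0.6]
}}

```text
clock: 17.98
tcp_pos: [0.5217, -0.0283, 0.0836]
orientation: [0.209, -0.059, 0.976, 0.012]
wrist_force: [-0.4, -0.6, -0.8]
finger_gap: 0.0512
grip_force: 0.0
```

Emit:
{"api": "jog_arm", "payload": {
  "motion": [0,0,-0.05,0,0,0,0.6,0,0,-0.2,0,0,0,0.6,0,0,-0.5,0,0,0,0.6,0,0,-0.7,0,0,0,0.6,0,0,-0.7,0,0,0,0.6,0,0,-0.7,0,0,0,0.6]
}}

```text
clock: 18.73
tcp_pos: [0.4643, -0.0351, 0.2112]
orientation: [0.209, -0.059, 0.976, 0.012]
wrist_force: [1.7, 0.2, -1.0]
finger_gap: 0.0511
grip_force: 0.0
```

```bash
python3 - <<'E'
from h import *
s=rep()
im=read_camera("wrist")[:,:,::-1]; b=read_camera("scene")[210:330,220:380,::-1]; t=read_camera("top")[150:310,100:520,::-1]
a=cv2.resize(im[60:300,200:440],(400,400)); b=cv2.resize(b,(400,400)); 
o=np.vstack([np.hstack([a,b]),cv2.resize(t,(800,200))]); cv2.imwrite("pics/w9.png",o)
E
```

```text
t 18.725 tcp in slope [0.0688 0.0015 0.1458] F slope [ 1.1614  0.0221 -1.6174] gap 0.0511380408998224
rotvec err [-0.0011  0.0022 -0.0017]
```

View pics/w9.png

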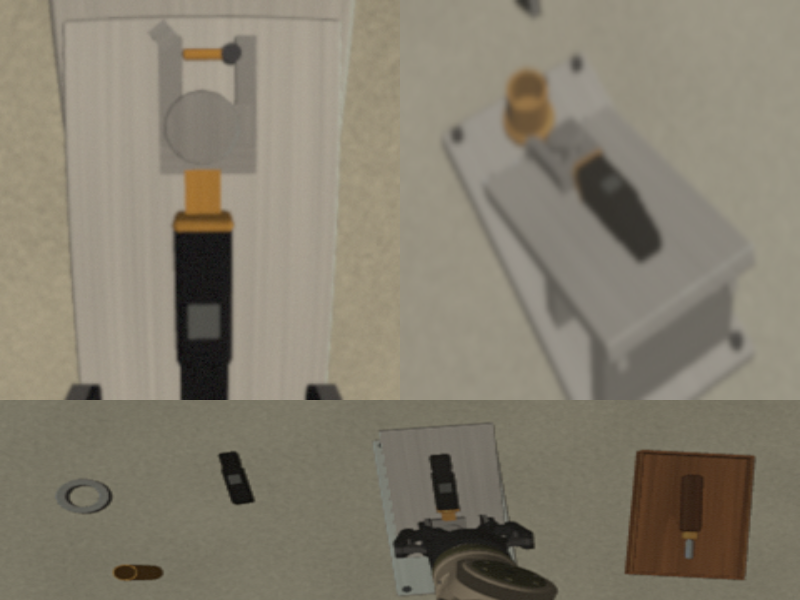

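The hook lies flat with the latch shut behind the pin (brass bar at (205,54)) and the head uphill. The burnisher is in the tray, the other parts haven't moved, and the gripper is clear.

```bash
python3 -c "
from workcell import env
print(env.hand_in())"
```

```text
the job is handed in; nothing more can be done
None
```

I handed the job in at about 19 s of the 64 s allowed; no verdict came back, but the last pictures show the burnisher in the tray, the hook flat on the slope with its latch shut behind the pin and the whistle head uphill, and the tube, ring gauge and spare head still in place.

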